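# Fit the drilling guide over the matching angle bar

## Task

Get the bar ready for drilling: set the drilling guide (the short aluminium angle with the wooden grip) over the wider of the two long aluminium angle bars, nested ridge over ridge with its legs flat on the bar's legs, centred by eye on the middle of the bar's length. Leave both bars where they lie, and let go of the guide.

Things in the scene. Friction and masses are not known exactly. Their poses are not given: they have to be found in the camera images.
- guide_grip (a point): Middle of the guide's wooden grip. Guide: loose aluminium angle 90 mm long, legs 45 x 6 mm, standing ridge up like a roof, 64 mm wide at the feet, ridge 36 mm high, 0.15 kg. On the ridge, along it, a grip bar 60 mm long, 16 mm thick, flat sided, bare from 36 to 68 mm above the guide's underside. This point is 52 mm above the underside; x along the ridge, y across the 16 mm, z up.
- wide_bar: Wider long aluminium angle bar, loose, 180 mm long, same section as the guide (legs 45 x 6 mm), lying ridge up: 64 mm wide at the feet, 36 mm high, 0.25 kg. Origin at mid length and width on its underside (bench top); x along the ridge, y across, z up. When nested, the guide's underside is 8.5 mm and its grip's middle 60.5 mm above this origin.
- narrow_bar: Narrower long aluminium angle bar (the wrong one), loose, 180 mm long, legs 28 x 4 mm, lying ridge up: 40 mm wide at the feet, 23 mm high. Origin at mid length and width on its underside; x along the ridge, y across, z up. Guide and bars lie side by side in any order, 0.15 to 0.25 m between neighbours, small loose things in between.
Not all that is in view belongs to the job. Leave any pink look-alike of the part that bears guide_grip alone.

How it is judged:
By the outcome, as a careful person would: the job done as asked, in the order asked, and still so for the second after the job is handed in, with the robot touching nothing.
It also fails if it takes over 35 s, if anything falls off the work surface, if the arm or the gripper's body presses on something with over 40 N, if the wrist force passes 120 N, or if a joint passes its speed limit or range.

## Robot

A 6-joint arm with a two-finger parallel gripper is mounted at the origin on a cart in front of the work surface, level with it; the furniture and walls round the work are solid. World frame = base frame: x ahead of the robot, y to its left, z up, the work surface at z = 0. Lengths are in m, angles in rad, forces in N, time in s.
With the tool pointing down it reaches from about 0.25 to 0.85 m from the base axis. Payload 12.5 kg.
Tool frame: the origin (TCP) lies on the front face of the gripper's body, between the roots of the fingers; the fingertips stand 84 mm ahead of it and the grasp point (between the pads) lies 65 mm ahead of it; z points along the fingers, y is the line along which they close (so a half turn about z gives the same grasp; the last joint's range is limited). The gripper opens to 93 mm and grips with 3 to 60 N. Pads are 15 mm wide; open, the fingers measure 128 mm over their backs; the gripper's body (75 mm by 188 mm) begins 65 mm behind the grasp point.
Start: joints at [-1.228, 0.351, 1.652, -0, 1.139, -0.085], TCP at [0.228, -0.5, 0.303] pointing down, gripper open.
Joint ranges: [-2.75, 2.75], [-0.79, 2.1], [0.01, 2.65], [-1.57, 4.71], [0.07, 3.14], [-2.87, 2.87]. Speed limits (rad/s): [2.22, 2.22, 2.79, 3.14, 3.14, 3.14].

## Interface

Orientations are given as a rotation vector (axis times angle).
In Python, from station import robot, eyes, order gives the robot as it stands.
- The arm moves only by the shell command python3 -m crank 'ROWS' [FORCE]. ROWS is JSON, a list of rows, each a list of 3 entries, a list of its own where there are three numbers: the turn, a rotation vector about the world's x, y, z in degrees, then the shift along the world's x, y, z in cm, then the finger opening in cm, from 0 to 9.3. In form: [[[ax, ay, az], [x, y, z], hand], ...]. A call has 1 to 8 rows; each row shifts and turns the commanded pose from where the row before left it; what a row does not reach is not made up. A row lasts 1/12 s, in which the tool goes at most 41.7 mm and 7.16 degrees, less where a joint would pass 70% of its speed; a pose out of reach is approached as far as the arm can. A call is refused whole if a number of a shift passes 4.17 or a number of a turn 7.16, either way. A call with a gripper value outside its range is refused whole. The fingers move at their own pace and stop on an object; FORCE is the grip in N (left out, the last holds). Time passes only in rows, so rows that do not move let the fingers close. It gives the time, the measured TCP pose, the force, the opening and the grip force at its end, in the units of the state.
- robot.state(): the state, without advancing time (a new reading comes with each control period).
- eyes.snapshot(name): name is "scene" or "top" or "wrist"; returns (picture, depth): 420x560x3 uint8, red, green, blue; 420x560 float32, m along the optical axis (not along the pixel's ray), 0 where there is no reading.
- eyes.get_calibration(name): a dict with "fovy" (degrees; the focal length in pixels is half the picture's height over the tangent of half this angle, whatever the lens; pixels are square), "cx", "cy" (the principal point, pixels), "dist_coeffs" ([k1, k2, p1, p2, k3] as OpenCV has them; the pictures are not rectified), "world_from_camera" (4x4, takes a point from camera to world coordinates). Camera axes: x right, y up, looking along -z (the intrinsics and any distortion apply to the point x, -y, -z); pixel columns grow to the right and rows downward; lengths in m; the calibration is good to about 2 mm. A picture is of the moment at which its call begins: read the wrist's pose just before it. get_calibration takes no time and is no camera call; for the wrist camera it gives the pose at the moment of the call.
- order.hand_in(): hands the job in; it is judged then, once.
The state is a dict: "time": time; "qpos": joint angles; "joint_velocities": joint speeds; "joint_torque": joint torques, N m; "eef_pos": TCP position; "eef_rot": TCP orientation; "ft_force": force on the tool from outside, world axes, zero at the start; "ft_torque": the same for the moment, N m; "finger_gap": finger opening in m; "finger_force": force on a finger pad.
Only numpy, scipy, OpenCV 4.12 (cv2) and the standard library are available. Lean on these libraries where they do the work, as an engineer would, in place of code of your own. Each camera call takes 0.05 s, during which the arm holds its last target. There are 200 camera calls.

## Working session

There is one attempt and no reset: what is moved stays moved. The work goes in short steps, Python scripts to look and compute and a shell command to move; the robot and the scene stay as the last step left them, time stands still between calls to the robot, and variables do not carry over. Pictures are saved under pics/ and viewed, at most 10 in all, crops included, and the job is handed in when it is done.

```bash
mkdir -p pics
cat > h.py <<'E'
import numpy as np, cv2
from station import robot, eyes, order
def snap(n,f=None):
    c=eyes.get_calibration(n); p,d=eyes.snapshot(n)
    if f: cv2.imwrite('pics/'+f,p[:,:,::-1])
    return p,d,c
def K(c):
    f=210/np.tan(np.radians(c['fovy'])/2); return np.array([[f,0,c['cx']],[0,f,c['cy']],[0,0,1]])
def ray(c,uv):
    n=cv2.undistortPoints(np.array(uv,float).reshape(-1,1,2),K(c),np.array(c['dist_coeffs'],float)).reshape(-1,2)
    return np.c_[n[:,0],-n[:,1],-np.ones(len(n))]
def plane(c,uv,z):
    T=np.array(c['world_from_camera']); d=ray(c,uv)@T[:3,:3].T; o=T[:3,3]
    return o+d*((z-o[2])/d[:,2])[:,None]
def cloud(c,d):
    v,u=np.nonzero(d>0); T=np.array(c['world_from_camera'])
    P=ray(c,np.c_[u,v])*d[v,u][:,None]
    W=np.full(d.shape+(3,),np.nan); W[v,u]=P@T[:3,:3].T+T[:3,3]; return W
E
python3 - <<'E'
from h import *
for n in ('top','scene'):
    p,d,c=snap(n,n+'.png'); np.savez(n+'.npz',p=p,d=d); print(n,np.array(c['world_from_camera']).round(3).tolist(),c['fovy'],c['dist_coeffs'],(d>0).mean())
E
```

```text
top [[-0.007, 0.998, -0.061, 0.434], [-1.0, -0.008, -0.024, 0.036], [-0.024, 0.061, 0.998, 0.996], [0.0, 0.0, 0.0, 1.0]] 44.729399583218346 [-0.15028213  0.          0.          0.          0.        ] 0.9961054421768708
scene [[-0.545, 0.644, -0.537, -0.007], [-0.838, -0.423, 0.344, 0.375], [-0.005, 0.638, 0.77, 0.808], [0.0, 0.0, 0.0, 1.0]] 48.21582784752383 [-0.09415411  0.          0.          0.          0.        ] 0.9958503401360544
```

View pics/top.png

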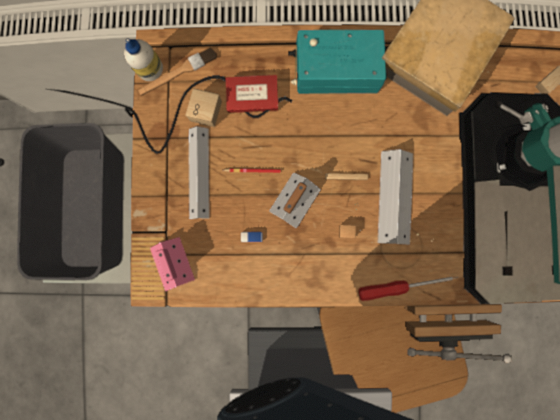

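View pics/scene.png

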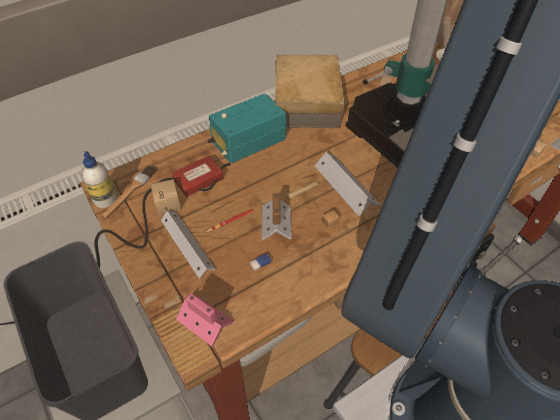

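The top view shows these candidates:
- Guide: the silver angle with the wooden grip at (295,200). Its look-alike is the pink angle at (172,263).
- Bars: the left one at (199,172) looks narrow (about 20 px), the right one at (396,196) looks wide (about 31 px).

I choose (295,200) and (396,196), and will measure both and check them in one crop.

Run:
```python
from h import *
c=eyes.get_calibration('top'); z=np.load('top.npz'); p,d=z['p'],z['d']
W=cloud(c,d)
bg=np.nanmedian(W[180:230,340:375,2]); print('bench z',bg)
for n,(u0,v0,u1,v1) in dict(guide=(262,165,328,235),narrow=(183,120,216,225),wide=(368,142,422,250)).items():
    s=W[v0:v1,u0:u1]; hsv=cv2.cvtColor(p[v0:v1,u0:u1],cv2.COLOR_RGB2HSV)
    m=((hsv[...,1]<60)&(hsv[...,2]>70)).astype(np.uint8)
    cs,_=cv2.findContours(m,cv2.RETR_EXTERNAL,cv2.CHAIN_APPROX_NONE); k=max(cs,key=cv2.contourArea).reshape(-1,2)+[u0,v0]
    zz=0.01 ; q=plane(c,k,zz)[:,:2]
    r=cv2.minAreaRect((q*1000).astype(np.float32)); print(n,'mm rect',r,'zmax',np.nanpercentile(s[...,2],[50,95,99]).round(3))
    # ridge fit
    hi={'guide':.045,'narrow':.015,'wide':.027}[n]
    t=s[s[...,2]>hi+bg]; 
    if len(t)>5:
        m0=t.mean(0); w,V=np.linalg.eigh(np.cov((t[:,:2]-m0[:2]).T)); a=V[:,1]; pr=(t[:,:2]-m0[:2])@a
        print('  ridge',len(t),m0.round(4),'mid',(m0[:2]+a*(pr.max()+pr.min())/2).round(4),'ang',np.degrees(np.arctan2(a[1],a[0])).round(1),'len',np.ptp(pr).round(3),'sd',np.sqrt(w).round(4))
cv2.imwrite('pics/crop.png',cv2.resize(p[130:260,170:430,::-1],None,fx=3,fy=3,interpolation=cv2.INTER_CUBIC))
s=robot.state(); print(s['eef_pos'],s['eef_rot'],s['time'])
```

```text
bench z -0.00038788841183301503
guide mm rect ((525.9637451171875, 28.563989639282227), (62.094173431396484, 92.22216796875), 57.50997543334961) zmax [0.001 0.065 0.069]
  ridge 293 [0.524  0.03   0.0664] mid [0.5246 0.0297] ang 147.6 len 0.06 sd [0.0047 0.0173]
narrow mm rect ((581.2984008789062, 217.69183349609375), (180.67724609375, 40.01078414916992), 1.2946369647979736) zmax [0.004 0.022 0.029]
  ridge 778 [0.59   0.2166 0.0199] mid [0.5881 0.2167] ang 177.6 len 0.193 sd [0.0076 0.0572]
wide mm rect ((531.4271240234375, -166.6352081298828), (62.149330139160156, 184.33409118652344), 86.8599624633789) zmax [0.004 0.032 0.035]
  ridge 873 [ 0.5268 -0.1666  0.0311] mid [ 0.5281 -0.1667] ang 176.2 len 0.179 sd [0.0054 0.0518]
[ 0.22812673 -0.50021695  0.30226763] [-3.06900796e+00 -6.66719841e-01  2.02710034e-04] 0.1
```

View pics/crop.png

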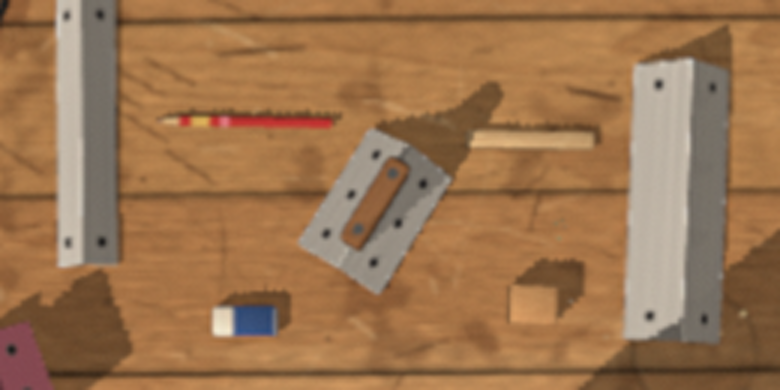

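The crop confirms it: the silver angle with the wooden grip is the guide, and the bar on the right is the wide one, 62 mm against 40 mm. Next I move above the guide.

```bash
python3 -m crank '[[[0,0,-3.56],[1.85,3.31,-0.3],9.3],[[0,0,-3.56],[1.85,3.31,-0.3],9.3],[[0,0,-3.56],[1.85,3.31,-0.3],9.3],[[0,0,-3.56],[1.85,3.31,-0.3],9.3],[[0,0,-3.56],[1.85,3.31,-0.3],9.3],[[0,0,-3.56],[1.85,3.31,-0.3],9.3],[[0,0,-3.56],[1.85,3.31,-0.3],9.3],[[0,0,-3.56],[1.85,3.31,-0.3],9.3]]'
python3 -m crank '[[[0,0,-3.56],[1.85,3.31,-0.3],9.3],[[0,0,-3.56],[1.85,3.31,-0.3],9.3],[[0,0,-3.56],[1.85,3.31,-0.3],9.3],[[0,0,-3.56],[1.85,3.31,-0.3],9.3],[[0,0,-3.56],[1.85,3.31,-0.3],9.3],[[0,0,-3.56],[1.85,3.31,-0.3],9.3],[[0,0,-3.56],[1.85,3.31,-0.3],9.3],[[0,0,-3.56],[1.85,3.31,-0.3],9.3]]'
python3 -m crank '[[[0,0,0],[0,0,0],9.3],[[0,0,0],[0,0,0],9.3]]'
python3 - <<'E'
from h import *
from scipy.spatial.transform import Rotation as R
s=robot.state(); M=R.from_rotvec(s['eef_rot']).as_matrix(); print(s['eef_pos'],np.degrees(np.arctan2(M[1,0],M[0,0])),M[:,2],s['qpos'])
p,d,c=snap('wrist','w1.png'); np.savez('w1.npz',p=p,d=d,T=c['world_from_camera'])
W=cloud(c,d); m=(W[...,2]>.05)&(W[...,2]<.08)&(np.hypot(W[...,0]-.525,W[...,1]-.03)<.06)
t=W[m]; print(len(t)); r=cv2.minAreaRect((t[:,:2]*1000).astype(np.float32)); print(r,np.percentile(t[:,2],[5,50,95]))
E
```

```text
time: 0.77
eef_pos: [0.3766, -0.2338, 0.2785]
eef_rot: [-3.139, 0.114, 0.0]
ft_force: [0.2, 0.0, 0.6]
finger_gap: 0.0932
finger_force: 0.0
time: 1.43
eef_pos: [0.5246, 0.0311, 0.2544]
eef_rot: [3.015, -0.882, -0.001]
ft_force: [0.5, -0.2, 0.5]
finger_gap: 0.0933
finger_force: 0.0
time: 1.6
eef_pos: [0.5243, 0.0306, 0.2541]
eef_rot: [3.018, -0.873, -0.002]
ft_force: [-0.6, 0.8, -0.5]
finger_gap: 0.0929
finger_force: 0.0
[0.52434957 0.03058278 0.25408091] -32.27367016764068 [-1.09659251e-03 -7.40481935e-06 -9.99999399e-01] [-3.03726729e-02  3.64361726e-01  1.76481824e+00 -4.79593259e-05
  1.01350855e+00  2.10373057e+00]
1087
((526.8456420898438, 28.963333129882812), (15.734004020690918, 59.12691116333008), 57.495479583740234) [0.06551213 0.06810661 0.06938278]
```

View pics/w1.png

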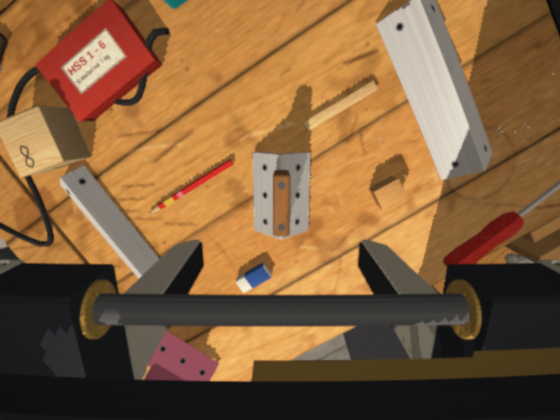

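The wrist view has the guide at (281,195), with its ridge running vertically in the image. The grip is clear for the fingers, so I correct by 2 mm, descend and close.

```bash
python3 -m crank '[[[0,0,-0.2],[0.25,-0.16,-3],9.3],[[0,0,0],[0,0,-3.5],9.3],[[0,0,0],[0,0,-3],9.3],[[0,0,0],[0,0,-2.5],9.3],[[0,0,0],[0,0,-1.5],9.3],[[0,0,0],[0,0,0],9.3],[[0,0,0],[0,0,0],0.5],[[0,0,0],[0,0,0],0.5]]' 25
python3 -m crank '[[[0,0,0],[0,0,0],0.5],[[0,0,0],[0,0,0],0.5],[[0,0,0],[0,0,0],0.5],[[0,0,0],[0,0,0],0.5],[[0,0,0],[0,0,0],0.5],[[0,0,0],[0,0,0],0.5]]'
```

```text
time: 2.32
eef_pos: [0.5271, 0.0269, 0.1209]
eef_rot: [-3.014, 0.884, -0.002]
ft_force: [-0.0, -0.2, -0.5]
finger_gap: 0.0839
finger_force: 0.0
time: 2.82
eef_pos: [0.5267, 0.0276, 0.1199]
eef_rot: [-3.015, 0.883, -0.0]
ft_force: [-0.5, 0.7, 0.1]
finger_gap: 0.0443
finger_force: 0.0
```

```bash
python3 -m crank '[[[0,0,0],[0,0,0],0.5],[[0,0,0],[0,0,0],0.5],[[0,0,0],[0,0,0],0.5],[[0,0,0],[0,0,0],0.5],[[0,0,0],[0,0,0],0.5],[[0,0,0],[0,0,0],0.5],[[0,0,0],[0,0,0],0.5],[[0,0,0],[0,0,0],0.5]]'
python3 -m crank '[[[0,0,0],[0,0,0],0.5],[[0,0,0],[0,0,1],0.5],[[0,0,0],[0,0,3],0.5],[[0,0,0],[0,0,3],0.5],[[0,0,0],[0,0,1],0.5],[[0,0,0],[0,0,0],0.5]]'
python3 - <<'E'
from h import *
from scipy.spatial.transform import Rotation as R
s=robot.state(); M=R.from_rotvec(s['eef_rot']).as_matrix(); print(np.degrees(np.arctan2(M[1,0],M[0,0])))
p,d,c=snap('wrist','w2.png')
W=cloud(c,d)
# wide bar from this nearer view
m=(W[...,2]>.026)&(W[...,2]<.045)&(np.hypot(W[...,0]-.529,W[...,1]+.167)<.12); t=W[m]; print(len(t),cv2.minAreaRect((t[:,:2]*1000).astype(np.float32)) if len(t) else '')
E
```

```text
time: 3.48
eef_pos: [0.5267, 0.0276, 0.1197]
eef_rot: [3.015, -0.883, -0.0]
ft_force: [-0.5, 0.8, 0.1]
finger_gap: 0.0157
finger_force: 25.0
time: 3.98
eef_pos: [0.5277, 0.0276, 0.2024]
eef_rot: [-3.014, 0.883, -0.007]
ft_force: [0.0, 0.6, -2.1]
finger_gap: 0.0158
finger_force: 25.0
-32.645022473730954
5015 ((524.24609375, -166.61349487304688), (24.056961059570312, 169.84425354003906), 86.38849639892578)
```

View pics/w2.png

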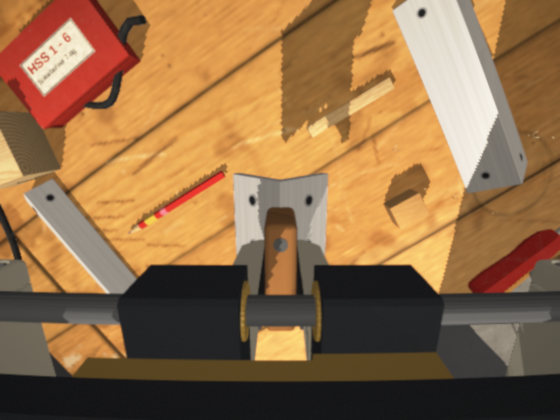

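The guide is held with the grip at (280,250), square between the pads. The wide bar is ahead at the upper right of the image, so I carry the guide above it.

```bash
python3 -m crank '[[[0,0,2],[0,-1.4,0.2],0.5],[[0,0,4.5],[0,-3,0.2],0.5],[[0,0,4.5],[0,-3,0],0.5],[[0,0,4.5],[0,-3,0],0.5],[[0,0,4.5],[0,-3,0],0.5],[[0,0,4.5],[0,-3,0],0.5],[[0,0,3],[0,-2,0],0.5],[[0,0,1.5],[0,-1,0],0.5]]'
python3 -m crank '[[[0,0,0],[0,0,0],0.5],[[0,0,0],[0,0,0],0.5],[[0,0,0],[0,0,0],0.5]]'
cat > m.py <<'E'
from h import *; import sys
from scipy.spatial.transform import Rotation as R
s=robot.state(); M=R.from_rotvec(s['eef_rot']).as_matrix(); print('tcp',s['eef_pos'],'yaw',np.degrees(np.arctan2(M[1,0],M[0,0])),'z',M[:,2].round(4))
def fit(t):
    m0=t.mean(0); w,V=np.linalg.eigh(np.cov((t[:,:2]-m0[:2]).T)); a=V[:,1]*np.sign(V[0,1]); pr=(t[:,:2]-m0[:2])@a; h=np.polyfit(pr,t[:,2],1)[0]
    lo,hi=m0[:2]+a*pr.min(),m0[:2]+a*pr.max()
    print(len(t),'mean',m0.round(4),'mid',((lo+hi)/2).round(4),'ends',lo.round(4),hi.round(4),'ang',np.degrees(np.arctan2(a[1],a[0])).round(2),'pitch',np.degrees(np.arctan(h)).round(2))
for n in ('wrist','top','scene'):
    p,d,c=snap(n,sys.argv[1]+n+'.png'); W=cloud(c,d); print(n)
    near=np.hypot(W[...,0]-.529,W[...,1]+.167)<.13
    m=(W[...,2]>.031)&(W[...,2]<.045)&near
    # only bar ridge strip |y|
    if m.sum()>20: print(' bar'); fit(W[m])
E
python3 m.py a
```

```text
time: 4.7
eef_pos: [0.5258, -0.1686, 0.2017]
eef_rot: [-3.139, 0.098, 0.004]
ft_force: [0.8, 0.3, -2.5]
finger_gap: 0.0161
finger_force: 25.0
time: 4.95
eef_pos: [0.5263, -0.1655, 0.2027]
eef_rot: [-3.139, 0.101, 0.003]
ft_force: [0.2, 0.9, -1.5]
finger_gap: 0.0159
finger_force: 25.0
tcp [ 0.52632634 -0.16553194  0.20274619] yaw -3.6826666992829926 z [-1.6e-03  8.0e-04 -1.0e+00]
wrist
 bar
1011 mean [ 0.5892 -0.1719  0.0338] mid [ 0.5885 -0.1719] ends [ 0.5576 -0.1699] [ 0.6194 -0.1739] ang -3.7 pitch 0.02
top
 bar
46 mean [ 0.6072 -0.1712  0.0337] mid [ 0.6052 -0.1709] ends [ 0.5937 -0.1693] [ 0.6168 -0.1726] ang -7.99 pitch -1.69
scene
```

View pics/awrist.png

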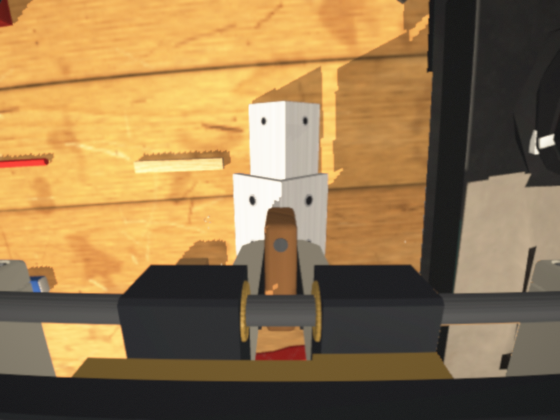

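View pics/ascene.png

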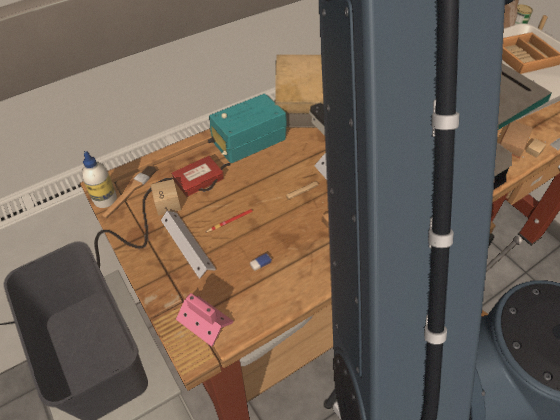

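The wrist view shows the guide's front ridge point at (281,178) and the bar's far ridge end at (286,103). The guide is nearly aligned and a couple of mm too far to +y. I measure the guide's own ridge in the same view, because it counts relative to the bar.

```bash
cat > g.py <<'E'
from h import *
p,d,c=snap('wrist','g.png'); W=cloud(c,d); s=robot.state(); print(s['eef_pos'])
z0=s['eef_pos'][2]-.1197
def ridge(S,lo):
    # per image row: roof apex from two line fits y->z
    out=[]
    for r in S:
        r=r[np.isfinite(r[:,0])&(r[:,2]>lo)]
        if len(r)<16: continue
        y,z=r[:,1],r[:,2]; best=None
        for y0 in np.arange(y.min()+.006,y.max()-.006,.0004):
            A=np.c_[np.ones(len(y)),-abs(y-y0)]; q,res,_,_=np.linalg.lstsq(A,z,rcond=None)
            if len(res) and q[1]>.3 and (best is None or res[0]<best[0]): best=(res[0],y0,q[0],q[1])
        if best: out.append([np.median(r[:,0]),*best[1:]])
    o=np.array(out); return o
for n,S,lo in (('guide',W[185:204,228:330],z0+.008),('bar',W[108:165,240:330],.008)):
    o=ridge(S,lo); k=np.polyfit(o[:,0],o[:,1],1); e=o[:,1]-np.polyval(k,o[:,0]); print(n,len(o),'x',o[:,0].min().round(4),o[:,0].max().round(4),'y@.5885',np.polyval(k,.5885).round(4),'y mean',o[:,:2].mean(0).round(4),'ang',np.degrees(np.arctan(k[0])).round(2),'apex z',np.median(o[:,2]).round(4),'slope',np.median(o[:,3]).round(2),'sd',e.std().round(4))
F=W[100:112,250:320].reshape(-1,3); print('bar far end x',F[(F[:,2]>.012)][:,0].max())
G=W[165:190,235:325].reshape(-1,3); G=G[(G[:,2]>z0+.01)]; print('guide far end x',G[:,0].max(),'z',G[:,2].max())
E
python3 g.py
```

```text
[ 0.52671252 -0.16563225  0.20357395]
guide 19 x 0.5555 0.5666 y@.5885 -0.1683 y mean [ 0.561  -0.1667] ang -3.35 apex z 0.1201 slope 0.99 sd 0.0001
bar 57 x 0.5694 0.6149 y@.5885 -0.1718 y mean [ 0.5928 -0.1721] ang -3.8 apex z 0.0363 slope 0.99 sd 0.0002
bar far end x 0.6205934053768329
guide far end x 0.5726069980672458 z 0.120663952808331
```

```bash
python3 -m crank '[[[0,0,-0.3],[0.2,-0.3,-0.5],0.5],[[0,0,0],[0,0,-1.5],0.5],[[0,0,0],[0,0,-1.2],0.5],[[0,0,0],[0,0,-0.6],0.5],[[0,0,0],[0,0,0],0.5],[[0,0,0],[0,0,0],0.5],[[0,0,0],[0,0,0],0.5],[[0,0,0],[0,0,0],0.5]]'; python3 g.py
```

```text
time: 5.82
eef_pos: [0.529, -0.1695, 0.1663]
eef_rot: [3.139, -0.108, 0.001]
ft_force: [0.4, -0.5, -2.3]
finger_gap: 0.0159
finger_force: 25.0
[ 0.52892409 -0.16952066  0.16627141]
guide 19 x 0.5578 0.5691 y@.5885 -0.1729 y mean [ 0.5634 -0.171 ] ang -4.27 apex z 0.083 slope 1.0 sd 0.0001
bar 57 x 0.5765 0.6153 y@.5885 -0.1718 y mean [ 0.5965 -0.1723] ang -3.7 apex z 0.0364 slope 0.99 sd 0.0001
bar far end x 0.6206754565603634
guide far end x 0.5748921007995204 z 0.08423079801149896
```

```bash
python3 -m crank '[[[0,0,0.5],[0,0.07,-0.5],0.5],[[0,0,0],[0,0,-1],0.5],[[0,0,0],[0,0,-0.8],0.5],[[0,0,0],[0,0,-0.5],0.5],[[0,0,0],[0,0,-0.4],0.5],[[0,0,0],[0,0,-0.2],0.5],[[0,0,0],[0,0,0],0.5],[[0,0,0],[0,0,0],0.5]]' 
python3 -m crank '[[[0,0,0],[0,0,-0.15],0.5],[[0,0,0],[0,0,-0.1],0.5],[[0,0,0],[0,0,-0.1],0.5],[[0,0,0],[0,0,0],0.5],[[0,0,0],[0,0,0],0.5]]'; python3 g.py
```

```text
time: 6.53
eef_pos: [0.5288, -0.1687, 0.1318]
eef_rot: [3.14, -0.095, 0.0]
ft_force: [-0.3, -0.0, -1.5]
finger_gap: 0.0156
finger_force: 25.0
time: 6.95
eef_pos: [0.5288, -0.1688, 0.1283]
eef_rot: [3.14, -0.095, 0.001]
ft_force: [-0.4, -2.5, -1.2]
finger_gap: 0.016
finger_force: 25.0
[ 0.52880639 -0.16884025  0.12835545]
guide 19 x 0.5576 0.5688 y@.5885 -0.1716 y mean [ 0.5632 -0.1701] ang -3.61 apex z 0.045 slope 0.99 sd 0.0001
bar 57 x 0.5805 0.6126 y@.5885 -0.1718 y mean [ 0.5971 -0.1723] ang -3.63 apex z 0.0364 slope 0.99 sd 0.0001
bar far end x 0.619542616993249
guide far end x 0.5809942485955509 z 0.0456385829338522
```

The apexes are 8.6 mm apart, the two ridges line up, and contact is just starting. I settle it by another half millimetre, release slowly and withdraw.

```bash
python3 -m crank '[[[0,0,0],[0,0,-0.05],0.5],[[0,0,0],[0,0,0],0.5],[[0,0,0],[0,0,0],0.5],[[0,0,0],[0,0,0],2.6],[[0,0,0],[0,0,0],3],[[0,0,0],[0,0,0],3.5],[[0,0,0],[0,0,0],3.5],[[0,0,0],[0,0,0],3.5]]' 3
python3 -m crank '[[[0,0,0],[0,0,0],3.5],[[0,0,0],[0,0,0.5],3.5],[[0,0,0],[0,0,1.5],3.5],[[0,0,0],[0,0,3],3.5],[[0,0,0],[0,0,3],3.5],[[0,0,0],[0,0,3],3.5],[[0,0,0],[0,0,3],3.5],[[0,0,0],[0,0,3],3.5]]'
```

```text
time: 7.67
eef_pos: [0.5286, -0.1686, 0.1276]
eef_rot: [-3.14, 0.094, 0.0]
ft_force: [-0.2, -0.0, -0.8]
finger_gap: 0.0347
finger_force: 0.0
time: 8.33
eef_pos: [0.5284, -0.1686, 0.2997]
eef_rot: [3.14, -0.095, 0.0]
ft_force: [1.0, -0.3, -0.3]
finger_gap: 0.0353
finger_force: 0.0
```

```bash
python3 -m crank '[[[0,0,0],[-2,0,0],3.5],[[0,0,0],[-3,0,0],3.5],[[0,0,0],[-3,0,0],3.5],[[0,0,0],[-2,0,0],3.5],[[0,0,0],[0,0,0],3.5],[[0,0,0],[0,0,0],3.5]]'
python3 - <<'E'
from h import *
p,d,c=snap('wrist','f.png'); W=cloud(c,d)
near=(abs(W[...,0]-.53)<.12)&(abs(W[...,1]+.168)<.045)
for lo,hi,n in ((.006,.2,'all'),(.037,.046,'guide ridge'),(.06,.08,'grip')):
    t=W[near&(W[...,2]>lo)&(W[...,2]<hi)]; print(n,len(t),cv2.minAreaRect((t[:,:2]*1000).astype(np.float32)),t[:,2].max(), np.median(t[:,2]))
E
```

```text
time: 8.83
eef_pos: [0.4284, -0.1688, 0.2984]
eef_rot: [3.14, -0.096, 0.002]
ft_force: [-0.1, -0.2, 0.3]
finger_gap: 0.0347
finger_force: 0.0
all 8716 ((529.8949584960938, -168.42137145996094), (63.77350997924805, 180.0767059326172), 86.61856079101562) 0.07937692442643424 0.02638272542726708
guide ridge 348 ((535.2081298828125, -169.03021240234375), (19.03167724609375, 164.13426208496094), 86.5897216796875) 0.04554098156325004 0.04064825300280736
grip 1064 ((528.8284912109375, -167.97335815429688), (15.6156644821167, 59.400142669677734), 86.50053405761719) 0.07937692442643424 0.07664005725022002
```

View pics/f.png

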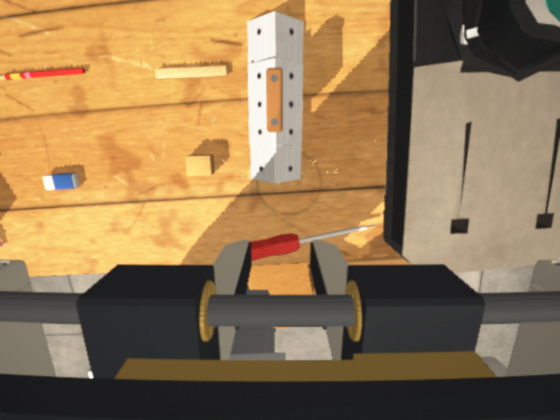

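The guide sits nested on the wide bar at (275,100). Its grip is within about 1 mm of the bar's centre, its angle matches, and its grip top is at 76.6 mm as expected. The gripper is clear, so I hand the job in.

```bash
python3 -c "
from station import order
print(order.hand_in())"
```

```text
the job is handed in; nothing more can be done
None
```

The drilling guide sits nested on the wide bar, within about 1 mm of mid-length and aligned with the ridge; the gripper has let go and backed clear, and the job was handed in just under 9 s into the 35 s allowed.

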